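# Seat the microscope's lens collar on its port

### The arm

A 6-joint arm with a two-finger parallel gripper is mounted at the origin on the work surface. World frame = base frame: x ahead of the robot, y to its left, z up, the work surface at z = 0. Lengths are in mm, angles in rad, forces in N, time in s.
With the tool pointing down it reaches from about 350 to 875 mm from the base axis. Payload 4.2 kg.
Tool frame: the origin (TCP) lies midway between the tips of the shut fingers; the grasp point (between the pads) lies 19 mm behind it; z points along the fingers, y is the direction in which the jaws open and shut (so a half turn about z gives the same grasp; the last joint's range is limited). The gripper opens to 85 mm and grips with 20 to 120 N. Pads are 22 mm wide; open, the fingers measure 114 mm over their backs; the gripper's body (76 mm by 85 mm) begins 54 mm behind the grasp point. The pads swing forward as they close: fully open they stand 13 mm farther back than shut.
Start: joints at [1.527, 0.385, 0.008, 0, -1.194, -0.259], TCP at [186.339, 596.554, 231.312] pointing down, gripper open.
Joint ranges: [-3.14, 3.14], [-1.21, 2.06], [-1.07, 1.41], [-3.16, 2.05], [-2.99, -0.16], [-3.1, 3.1]. Speed limits (rad/s): [2.79, 2.79, 3.14, 3.14, 3.14, 3.14].

### API

Orientations are given as a unit quaternion [x, y, z, w].
In Python, from bench import arm gives the robot as it stands.
- The arm moves only by the tool send_rows, never from a script. Its arguments are lists of equal length, an entry for each row: "translation": the shift along the tool's x, y, z in mm, a list of three; "dr": the turn, a rotation vector about the tool's x, y, z in degrees, a list of three; "grip": the finger opening in mm, from 0 to 85.4. In form: {"translation": [[dx, dy, dz], ...], "dr": [[ax, ay, az], ...], "grip": [grip, ...]}. A call has exactly 5 rows; each row shifts and turns the commanded pose from where the row before left it, along the tool's axes as they then stand; what a row does not reach is not made up. A row lasts 1/8 s, in which the tool goes at most 62.5 mm and 10.7 degrees, less where a joint would pass 70% of its speed; a pose out of reach is approached as far as the arm can. A call with a gripper value outside its range is refused whole. The fingers move at their own pace and stop on an object; the grip force is fixed at half the most. Time passes only in rows, so rows that do not move let the fingers close, or fill a call up. It gives the time, the measured TCP pose, the force and the opening at its end, in the units of the state.
- arm.read_state(): the state, without advancing time (a new reading comes with each control period).
- arm.get_image(name): name is "scene" or "side" or "wrist"; returns the picture (400x640x3 uint8, red, green, blue); there is no depth.
- arm.camera_info(name): a dict with "fx", "fy", "cx", "cy" (pixels), "D" ([k1, k2, p1, p2, k3] as OpenCV has them; the pictures are not rectified), "cam_to_world" (4x4, takes a point from camera to world coordinates). Camera axes: x right, y down, z forward; pixel columns grow to the right and rows downward; lengths in mm; the calibration is good to about 2 mm. A picture is of the moment at which its call begins: read the wrist's pose just before it. camera_info takes no time and is no camera call; for the wrist camera it gives the pose at the moment of the call.
- arm.job_done(): hands the job in, once; it reports no verdict.
Trained networks look in the newest picture that a camera, given by its name, has taken for a name from the list of things; names that differ only in an ending like _2 or _b are one class to them, and where a whole thing is asked for, a point or a joint stands for the part that bears it (a point fixed in the world has none). Each returns a list of dicts, best first, with "confidence" (0 to 1); they miss things now and then, are a little off and sometimes report something else, mostly with a low value. They report only what shows in the picture. A call takes as long as a camera call. They do not tell look-alikes from the thing itself.
- arm.search_frame(thing, camera): "xyz" ([x, y, z] in mm, in world coordinates, good to about 4 mm: the middle of the surface that is visible of it).
- arm.place_of(thing, camera): "xyz" ([x, y, z] in mm, in world coordinates, good to about 4 mm: a listed point, or the origin of a listed thing).
The state is a dict: "clock": time; "joints": joint angles; "joint_vel": joint speeds; "joint_efforts": joint torques, N m; "position": TCP position; "ee_rot": TCP orientation; "contact_force": force on the tool from outside, world axes, zero at the start; "wrist_torque": the same for the moment, N m; "gripper_width": finger opening in mm.
Only numpy, scipy, OpenCV 4.12 (cv2) and the standard library are available. Lean on these libraries where they do the work, as an engineer would, in place of code of your own. Each camera call takes 0.05 s, during which the arm holds its last target.

### The job

Take the dust cover off the microscope's lens port by its knob and stand it upright on the empty square cork pad. Then grip the knurled lens collar, turn it until its hidden keyway drops over the port's pin, push it fully home against its spring, and finish while still holding it pushed home. Leave the other things on the bench where they are.

Things in the scene. Friction and masses are not known exactly. Their poses are not given: they have to be found in the camera images.
- port: Microscope lens port, fixed upright on the mat: white round base 116 mm in diameter, 30 mm tall; in its middle a steel seat 61 mm across, 36 mm above the mat, and a spigot 34 mm across, top 56 mm up. One radial pin (5 mm thick, top 45 mm up) on the spigot is hidden under the collar, bearing unknown. Origin: centre of the underside, on the mat; z up the port's axis.
- seat (a point): Centre of the seat face, 36 mm above the mat on the port's axis; the collar's underside is here when fully home. A spring ring round the spigot pushes the collar up with 5 N at its top position (collar 11 mm above the seat), rising to 9.5 N at the seat: the collar pops up if let go.
- collar: Knurled lens collar: dark steel, round, 60 mm in diameter, 40 mm tall, 140 to 235 g, loose over the spigot (2.5 mm radial play) on the spring ring, its underside 11 mm above the seat; under the dust cover at the start. Origin: centre of its underside; z up. Grip its upper 18 mm; below that it is a little slimmer. Its yaw tells nothing of the keyway.
- collar_top (a point): Centre of the collar's flat glass top, 40 mm above its underside. Pushed down, the collar stops on the pin after about 2 mm. Its keyway, inside the bore and unseen, comes over the pin when it is turned clockwise (from above) by 0.35 to 1.3 rad from its start; it passes within about 0.1 rad either way, and the collar can then go down all 11 mm.
- cover: Loose dust cover: plain aluminium inverted cup, 88 mm in diameter, 66 mm tall without knob, open below, 100 to 185 g, standing over the collar on the port's white base, rim 30 mm above the mat. Raise it at least 65 mm to clear the collar. Origin: centre of the lower rim; z up.
- knob (a point): Middle of the cover's knob, on its axis 89 mm above the lower rim: a black upright cylinder 26 mm in diameter and 18 mm tall, on a stem 12 mm thick and 14 mm high above the cover's flat top.
- pad: A flat square cork pad, 150 x 150 mm, 4 mm thick, fixed on the mat, empty. Origin: centre of its underside; x and y along its edges.
- driver: Bystander to be left alone: a small screwdriver 150 mm long lying on the mat. Origin at its underside, within its length.
- jar: Bystander to be left alone: a glass dispenser jar, 54 mm diameter, 94 mm tall, steel pump top. Origin at its underside, near its middle.
- tin: Bystander to be left alone: a flat round steel tin, 48 mm diameter, 26 mm tall. Origin at its underside, near its middle.
- spacer: Bystander to be left alone: a dark steel spacer ring, 52 mm outer diameter, 14 mm tall, lying on the mat (not the collar). Origin at its underside, near its middle.
- holder: Bystander to be left alone: a blue board holder 75 x 130 x 22 mm with a circuit board in it. Origin at its underside, near its middle.
- tweezers: Bystander to be left alone: steel tweezers about 135 mm long lying on the mat. Origin at its underside, near its middle.
Things that resemble listed ones, but are neither listed nor needed, are in the scene too. Several things have the shape of the cover; the one meant has the colours described above.

How it is judged:
By the outcome, as a careful person would: the job done as asked, in the order asked, and still so for the second after the job is handed in, while the arm keeps its last pose, push and grip.
It also fails if it takes over 64 s, if anything falls off the work surface, if the arm or the gripper's body presses on something with over 40 N, if the wrist force passes 120 N, or if a joint passes its speed limit or range.

## Working session

There is one attempt and no reset: what is moved stays moved. The work goes in short steps, Python scripts to look and compute and a tool call to move; the robot and the scene stay as the last step left them, time stands still between calls to the robot, and variables do not carry over. Pictures are saved under pics/ and viewed, and the job is handed in when it is done.

Besides the shell and the picture viewer there is one more tool, called by a JSON object that holds its "api" and its "payload". send_rows: Moves the arm, as the interface text tells. Its arguments: {"type":"object","properties":{"translation":{"type":"array"},"dr":{"type":"array"},"grip":{"type":"array"}},"required":["translation","dr","grip"]}

```bash
mkdir -p pics; ls
cat > h.py <<'E'
import numpy as np, cv2
from bench import arm
from scipy.spatial.transform import Rotation as R
def save(cam,fn):
    im=arm.get_image(cam); cv2.imwrite('pics/'+fn,im[:,:,::-1].copy()); return im
def ray(cam_info,u,v):
    c=cam_info;K=np.array([[c['fx'],0,c['cx']],[0,c['fy'],c['cy']],[0,0,1.]])
    p=cv2.undistortPoints(np.array([[[u,v]]],float),K,np.array(c['D'],float))[0,0]
    T=np.array(c['cam_to_world']);d=T[:3,:3]@np.array([p[0],p[1],1]);return T[:3,3],d
def at_z(c,u,v,z):
    o,d=ray(c,u,v);return o+d*(z-o[2])/d[2]
def proj(c,P):
    K=np.array([[c['fx'],0,c['cx']],[0,c['fy'],c['cy']],[0,0,1.]])
    T=np.linalg.inv(np.array(c['cam_to_world']));r=cv2.Rodrigues(T[:3,:3])[0]
    return cv2.projectPoints(np.array(P,float).reshape(-1,1,3),r,T[:3,3],K,np.array(c['D'],float))[0][:,0]
def plan(tx,ty,tz,jaw=None):
    "tool-frame delta to world target TCP, current orientation"
    s=arm.read_state();r=R.from_quat(s['ee_rot'])
    return r.inv().apply(np.array([tx,ty,tz])-np.array(s['position']))
E
python3 - <<'E'
from h import *
s=arm.read_state();print(s)
print(R.from_quat(s['ee_rot']).as_matrix().round(3))
for c in['scene','side','wrist']:
    save(c,c+'0.png')
    for t in['cover','knob','port','pad','collar']:
        for f in ('search_frame','place_of'):
            try:print(c,t,f,[(np.round(d['xyz']).tolist(),round(d['confidence'],2)) for d in getattr(arm,f)(t,c)])
            except Exception as e:print(c,t,f,e)
print(arm.read_state()['clock'])
E
```

```text
pics
{'clock': 0.0, 'joints': array([ 1.52658187e+00,  3.85516575e-01,  6.63161726e-03, -4.93479708e-04,
       -1.19400083e+00, -2.58578652e-01]), 'joint_vel': array([ 0.00085241, -0.00026482, -0.00174523,  0.00139453, -0.00035227,
        0.00172445]), 'joint_efforts': array([ 1.08981549e-03, -3.92287517e+01,  1.88394678e+01,  4.18592423e+00,
       -4.63235963e-03, -1.84857377e-06]), 'position': array([186.18903446, 596.01046089, 230.24880477]), 'ee_rot': array([ 9.88547117e-01, -1.50908757e-01, -1.16257615e-04,  1.06326816e-03]), 'contact_force': array([ 0.47592052, -0.04488156,  0.42212262]), 'wrist_torque': array([-0.00680879,  0.04102263, -0.05564543]), 'gripper_width': 85.68546390229508}
[[ 0.954 -0.298 -0.001]
 [-0.298 -0.954 -0.002]
 [ 0.     0.002 -1.   ]]
scene cover search_frame [([404.0, 87.0, 66.0], 0.88), ([656.0, -23.0, 68.0], 0.87), ([541.0, 268.0, 67.0], 0.83), ([550.0, 122.0, 94.0], 0.68)]
scene cover place_of [([382.0, 89.0, 1.0], 0.94), ([529.0, 123.0, 31.0], 0.88), ([526.0, 274.0, 1.0], 0.82), ([643.0, -21.0, 0.0], 0.56), ([498.0, -157.0, 2.0], 0.5)]
scene knob
[... 1090 characters left out ...]
0.7), ([531.0, 127.0, 123.0], 0.59), ([524.0, 271.0, 87.0], 0.59), ([530.0, 131.0, 38.0], 0.52)]
side port search_frame [([526.0, 170.0, 25.0], 0.83), ([503.0, -150.0, 8.0], 0.26)]
side port place_of [([527.0, 132.0, -6.0], 0.73), ([762.0, 20.0, -2.0], 0.56)]
side pad search_frame [([503.0, -154.0, 6.0], 0.75)]
side pad place_of [([504.0, -161.0, 2.0], 0.59)]
side collar search_frame [([526.0, 170.0, 29.0], 0.54)]
side collar place_of []
wrist cover search_frame []
wrist cover place_of []
wrist knob search_frame []
wrist knob place_of []
wrist port search_frame []
wrist port place_of []
wrist pad search_frame []
wrist pad place_of []
wrist collar search_frame []
wrist collar place_of []
1.65
```

View pics/scene0.png

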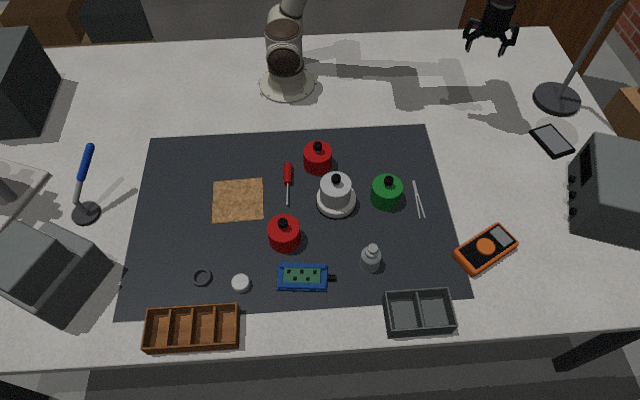

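View pics/side0.png

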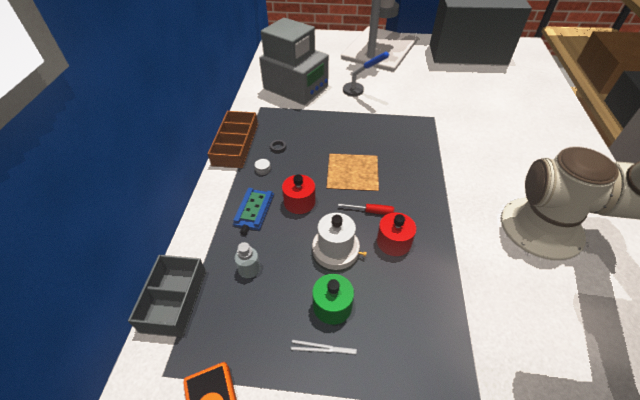

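View pics/wrist0.png

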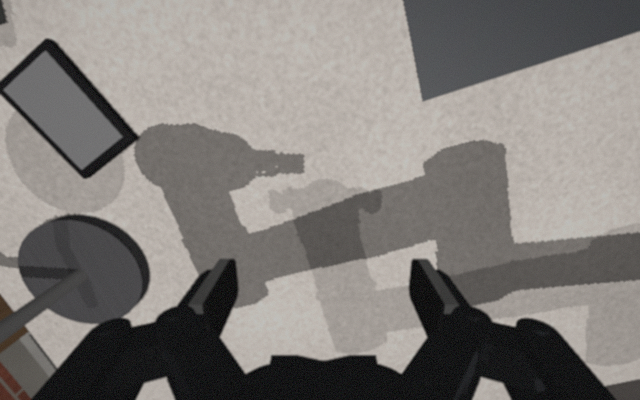

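Run:
```python
from h import *
def tri(a,ua,b,ub):
    o1,d1=ray(a,*ua);o2,d2=ray(b,*ub)
    A=np.stack([d1,-d2],1);t=np.linalg.lstsq(A,o2-o1,rcond=None)[0]
    p,q=o1+t[0]*d1,o2+t[1]*d2;return (p+q)/2,np.linalg.norm(p-q)
cs,cd=arm.camera_info('scene'),arm.camera_info('side')
for c,fn,(x,y) in((cs,'scene0',(336,179)),(cd,'side0',(337,221))):
    im=cv2.imread(f'pics/{fn}.png');g=im.max(2);w=np.zeros_like(g);w[y-12:y+12,x-12:x+12]=1
    m=((g<60)&(w>0)).astype(np.uint8);n,l,st,ce=cv2.connectedComponentsWithStats(m)
    print(fn,[(st[i].tolist(),ce[i].round(1).tolist()) for i in range(1,n) if st[i][4]>15])
    cv2.imwrite(f'pics/crop_{fn}.png',cv2.resize(im[y-50:y+60,x-60:x+60],None,fx=5,fy=5))
print(tri(cs,(336,179.5),cd,(337,221)))
for t in((530,128,300),(530,128,230)):print(plan(*t).round(1))
```

```text
scene0 [([324, 167, 14, 7, 54], [330.6, 169.0]), ([331, 174, 10, 11, 82], [335.7, 179.0])]
side0 [([332, 215, 10, 12, 87], [336.4, 220.9])]
(array([531.21817363, 127.46708775, 115.54489098]), np.float64(3.327503154385572))
[467.7 344.7 -68.7]
[467.7 344.7   1.3]
```

View pics/crop_side0.png

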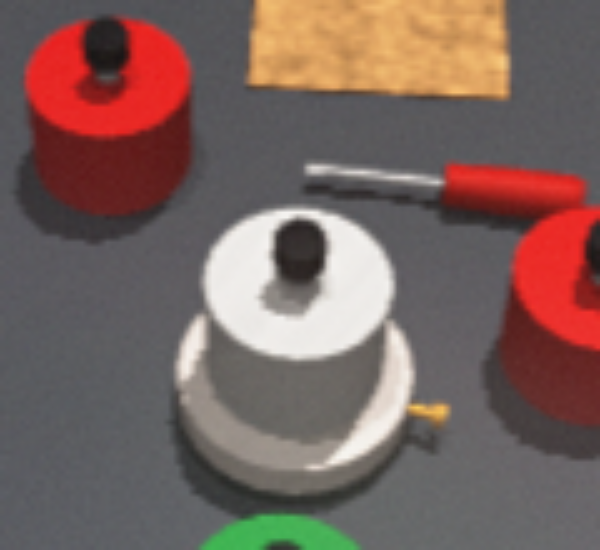

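{"api": "send_rows", "payload": {"translation": [[40, 30, 0], [40, 30, 0], [40, 30, 0], [40, 30, 0], [40, 30, 0]], "dr": [[0, 0, 0], [0, 0, 0], [0, 0, 0], [0, 0, 0], [0, 0, 0]], "grip": [85, 85, 85, 85, 85]}}

```text
clock: 2.28
position: [333.3, 392.4, 231.6]
ee_rot: [0.989, -0.151, 0.0, -0.0]
contact_force: [0.4, 1.0, -0.3]
gripper_width: 85.1
```

{"api": "send_rows", "payload": {"translation": [[40, 30, 0], [40, 30, 0], [40, 30, 0], [40, 30, 0], [30, 25, 0]], "dr": [[0, 0, 0], [0, 0, 0], [0, 0, 0], [0, 0, 0], [0, 0, 0]], "grip": [85, 85, 85, 85, 85]}}

```text
clock: 2.9
position: [471.6, 197.1, 231.5]
ee_rot: [0.988, -0.151, 0.0, -0.0]
contact_force: [1.0, 0.2, 0.9]
gripper_width: 84.9
```

Run:
```python
from h import *
s=arm.read_state();print(s['clock'],s['position'],s['joints'].round(3),plan(531,127.5,230).round(1))
save('wrist','wrist1.png');print(arm.place_of('knob','wrist')[:3])
ci=arm.camera_info('wrist');print(np.round(ci['cam_to_world'],3),ci['fx'])
print(proj(ci,[531,127.5,119]))
```

```text
2.9 [471.574765   197.10091708 231.54625512] [ 0.714  0.19  -0.267  0.    -1.113  0.553] [77.5 48.6  1.6]
[{'xyz': [531.5, 276.3, 88.3], 'confidence': 0.71}, {'xyz': [529.8, 129.0, 122.1], 'confidence': 0.63}]
[[-3.02000e-01 -9.05000e-01 -3.00000e-01  5.49847e+02]
 [-9.53000e-01  2.87000e-01  9.50000e-02  1.71579e+02]
 [ 0.00000e+00  3.14000e-01 -9.49000e-01  3.74477e+02]
 [ 0.00000e+00  0.00000e+00  0.00000e+00  1.00000e+00]] 298.6262389620964
[[381.55132473 108.68882349]]
```

View pics/wrist1.png

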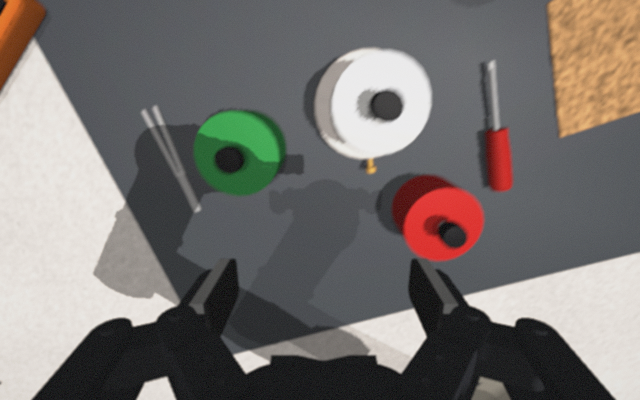

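Run:
```python
from h import *
s=arm.read_state();print(s['clock'],s['position'],plan(531,127.5,230).round(1))
ci=arm.camera_info('wrist')
im=save('wrist','wrist2.png');g=im.max(2).astype(np.uint8);m=np.zeros_like(g);m[80:135,350:420]=(g[80:135,350:420]<70)
n,l,st,ce=cv2.connectedComponentsWithStats(m);print([(st[i],ce[i]) for i in range(1,n) if st[i][4]>50])
print(proj(ci,[531,127.5,119]))
i=1+np.argmax(st[1:,4]);print(at_z(ci,*ce[i],120), at_z(ci,*ce[i],123))
```

```text
3.0 [471.89125103 196.12825959 231.33373673] [77.1 47.5  1.4]
[(array([366,  93,  33,  31, 685], dtype=int32), array([381.57518248, 108.75328467]))]
[[381.55132473 108.68882349]]
[531.0193577 127.666186  120.       ] [531.241309   128.18387039 123.        ]
```

{"api": "send_rows", "payload": {"translation": [[26, 16, 0], [26, 16, 0], [25, 15.5, 0], [0, 0, 20], [0, 0, 20]], "dr": [[0, 0, 0], [0, 0, 0], [0, 0, 0], [0, 0, 0], [0, 0, 0]], "grip": [85, 85, 85, 85, 85]}}

```text
clock: 3.68
position: [529.9, 131.1, 191.0]
ee_rot: [0.989, -0.151, 0.0, -0.0]
contact_force: [0.2, -0.4, 1.3]
gripper_width: 85.0
```

{"api": "send_rows", "payload": {"translation": [[0, 0, 10], [0, 0, 0], [0, 0, 0], [0, 0, 0], [0, 0, 0]], "dr": [[0, 0, 0], [0, 0, 0], [0, 0, 0], [0, 0, 0], [0, 0, 0]], "grip": [85, 85, 85, 85, 85]}}

```text
clock: 4.3
position: [530.2, 130.5, 181.8]
ee_rot: [0.989, -0.151, 0.0, -0.0]
contact_force: [-0.5, -0.1, -0.5]
gripper_width: 85.1
```

Run:
```python
from h import *
s=arm.read_state();print(s['clock'],s['position'],s['joints'].round(2),plan(531,127.6,102).round(1))
ci=arm.camera_info('wrist')
im=save('wrist','wrist3.png')
print(proj(ci,[[531,127.6,128],[531,127.6,119]]))
```

```text
4.3 [530.1503255 130.5119456 181.8339308] [ 0.54  0.29 -0.26  0.   -1.02  0.73] [ 1.6  2.6 79.8]
[[326.96645724 221.60247205]
 [326.82882135 217.01197812]]
```

View pics/wrist3.png

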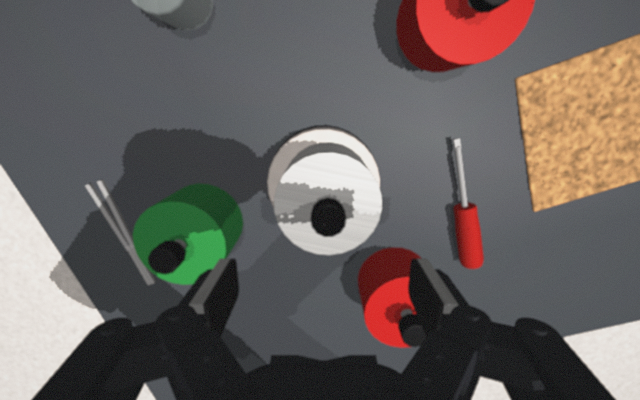

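{"api": "send_rows", "payload": {"translation": [[1.5, 2.6, 0], [0, 0, 25], [0, 0, 25], [0, 0, 20], [0, 0, 10]], "dr": [[0, 0, 0], [0, 0, 0], [0, 0, 0], [0, 0, 0], [0, 0, 0]], "grip": [85, 85, 85, 85, 85]}}

```text
clock: 4.97
position: [530.2, 127.0, 100.3]
ee_rot: [0.989, -0.151, -0.001, 0.001]
contact_force: [-0.0, -0.5, 0.9]
gripper_width: 85.0
```

{"api": "send_rows", "payload": {"translation": [[0, 0, 0], [0, 0, 0], [0, 0, 0], [0, 0, 0], [0, 0, 0]], "dr": [[0, 0, 0], [0, 0, 0], [0, 0, 0], [0, 0, 0], [0, 0, 0]], "grip": [60, 30, 15, 15, 15]}}

```text
clock: 5.6
position: [531.0, 127.5, 102.2]
ee_rot: [0.989, -0.151, 0.001, -0.0]
contact_force: [-0.1, -1.4, 4.3]
gripper_width: 23.9
```

{"api": "send_rows", "payload": {"translation": [[0, 0, 0], [0, 0, 0], [0, 0, 0], [0, 0, 0], [0, 0, 0]], "dr": [[0, 0, 0], [0, 0, 0], [0, 0, 0], [0, 0, 0], [0, 0, 0]], "grip": [10, 10, 10, 10, 10]}}

```text
clock: 6.22
position: [531.0, 127.4, 102.2]
ee_rot: [0.989, -0.151, 0.001, -0.0]
contact_force: [-1.0, -1.5, 6.2]
gripper_width: 24.2
```

Run:
```python
from h import *
s=arm.read_state();print(s['clock'],s['position'],s['contact_force'],s['gripper_width'],s['wrist_torque'])
save('wrist','wrist4.png')
```

```text
6.225 [531.04972622 127.44970078 102.1931671 ] [-0.99956207 -1.48503964  6.17701742] 24.156622814013133 [-0.2330547   0.27970258 -0.00835046]
```

View pics/wrist4.png

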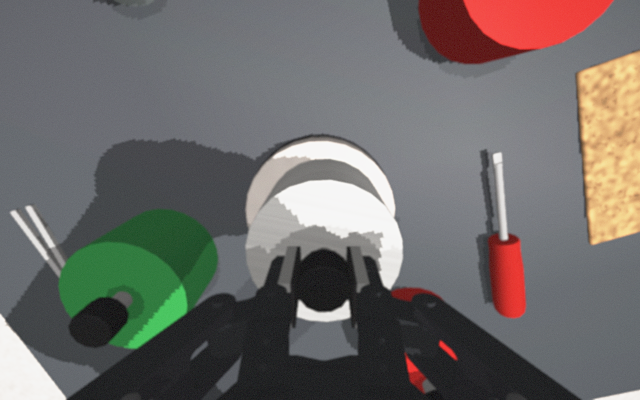

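{"api": "send_rows", "payload": {"translation": [[0, 0, -8], [0, 0, -12], [0, 0, -20], [0, 0, -25], [0, 0, -30]], "dr": [[0, 0, 0], [0, 0, 0], [0, 0, 0], [0, 0, 0], [0, 0, 0]], "grip": [10, 10, 10, 10, 10]}}

```text
clock: 6.9
position: [530.1, 127.4, 197.0]
ee_rot: [0.989, -0.151, -0.001, 0.0]
contact_force: [0.2, 0.1, -0.6]
gripper_width: 24.0
```

Run:
```python
from h import *
s=arm.read_state();print(s['clock'],s['position'],s['contact_force'],s['gripper_width'],s['joints'].round(2),plan(504,-159,190).round(1))
save('side','side5.png')
cs,cd=arm.camera_info('scene'),arm.camera_info('side')
cs_im=save('scene','scene5.png')
print([(d['xyz'],d['confidence']) for d in arm.place_of('collar','scene')][:3])
print([(d['xyz'],d['confidence']) for d in arm.place_of('pad','scene')][:3])
# pad centre by colour
for n,c,im in(('scene',cs,cs_im),('side',cd,cv2.imread('pics/side0.png')[:,:,::-1])):
    h=cv2.cvtColor(np.ascontiguousarray(im),cv2.COLOR_RGB2HSV);x,y=proj(c,[503,-159,4])[0].astype(int)
    m=np.zeros(h.shape[:2],np.uint8);b=45
    m[y-b:y+b,x-b:x+b]=(cv2.inRange(h,(8,80,90),(28,255,255))>0)[y-b:y+b,x-b:x+b]
    cn=max(cv2.findContours(cv2.morphologyEx(m,cv2.MORPH_CLOSE,np.ones((5,5))),0,2)[0],key=cv2.contourArea)
    P=np.array([at_z(c,*p[0],4)[:2] for p in cn],np.float32);print(n,cv2.minAreaRect(P))
```

```text
6.9 [530.12397717 127.38785857 197.03337324] [ 0.22807849  0.06980324 -0.5648745 ] 24.004351780706575 [ 0.53  0.28 -0.24 -0.   -1.05  0.74] [ 60.5 281.1   7.1]
[([530.7, 129.1, 48.2], 0.63), ([527.0, 129.2, -2.0], 0.5)]
[([499.7, -158.1, 4.8], 0.56), ([529.9, 129.3, 41.3], 0.48)]
scene ((501.679443359375, -158.68765258789062), (151.36903381347656, 149.0131378173828), 1.8103591203689575)
side ((501.46832275390625, -157.14669799804688), (151.7084197998047, 153.48594665527344), 1.96891450881958)
```

View pics/side5.png

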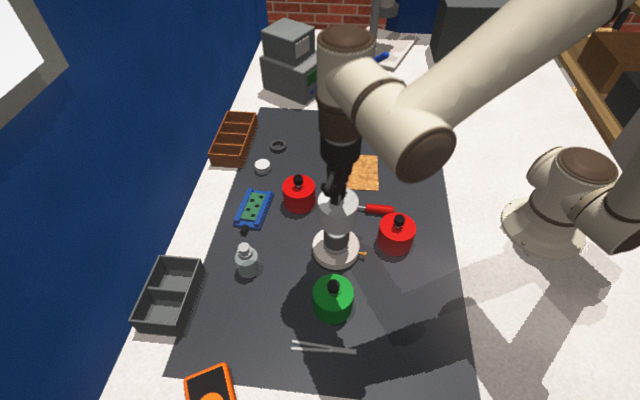

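{"api": "send_rows", "payload": {"translation": [[4, 20, -2], [8, 38, 0], [10, 48, 0], [10, 48, 0], [10, 48, 0]], "dr": [[0, 0, 0], [0, 0, 0], [0, 0, 0], [0, 0, 0], [0, 0, 0]], "grip": [10, 10, 10, 10, 10]}}

```text
clock: 7.72
position: [509.0, -80.1, 197.3]
ee_rot: [0.989, -0.151, -0.001, 0.0]
contact_force: [1.1, 1.1, -1.0]
gripper_width: 23.9
```

{"api": "send_rows", "payload": {"translation": [[9, 42, 0], [5, 25, 0], [2.3, 11.5, 0], [0, 0, 0], [0, 0, 0]], "dr": [[0, 0, 0], [0, 0, 0], [0, 0, 0], [0, 0, 0], [0, 0, 0]], "grip": [10, 10, 10, 10, 10]}}

```text
clock: 8.35
position: [502.6, -157.1, 198.1]
ee_rot: [0.989, -0.15, -0.0, -0.0]
contact_force: [-0.4, -0.1, -0.2]
gripper_width: 23.8
```

Run:
```python
from h import *
s=arm.read_state();print(s['clock'],s['position'],s['contact_force'],s['gripper_width'],s['joints'].round(2),plan(502,-158,76.5).round(1))
save('side','side6.png')
```

```text
8.35 [ 502.58273648 -157.06161104  198.07853579] [-0.393923   -0.06258168 -0.2002246 ] 23.762219527056125 [ 0.01  0.25 -0.28 -0.   -1.04  1.26] [ -0.2   1.1 121.6]
```

View pics/side6.png

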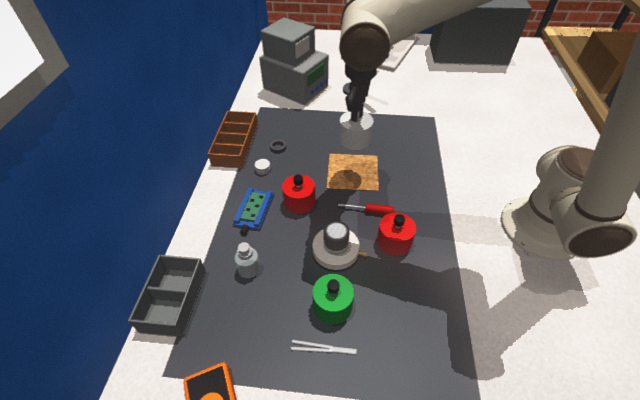

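{"api": "send_rows", "payload": {"translation": [[0, 0, 25], [0, 0, 35], [0, 0, 30], [0, 0, 16], [0, 0, 8]], "dr": [[0, 0, 0], [0, 0, 0], [0, 0, 0], [0, 0, 0], [0, 0, 0]], "grip": [10, 10, 10, 10, 10]}}

```text
clock: 9.02
position: [502.5, -156.9, 83.5]
ee_rot: [0.989, -0.15, -0.001, 0.0]
contact_force: [0.2, 0.7, -1.5]
gripper_width: 23.9
```

{"api": "send_rows", "payload": {"translation": [[0, 0, 3], [0, 0, 3], [0, 0, 1.5], [0, 0, 0], [0, 0, 0]], "dr": [[0, 0, 0], [0, 0, 0], [0, 0, 0], [0, 0, 0], [0, 0, 0]], "grip": [10, 10, 10, 10, 10]}}

```text
clock: 9.65
position: [502.8, -157.7, 77.1]
ee_rot: [0.989, -0.151, 0.0, -0.0]
contact_force: [-0.4, 1.3, -1.1]
gripper_width: 24.1
```

{"api": "send_rows", "payload": {"translation": [[0, 0, 1], [0, 0, 0.5], [0, 0, 0.5], [0, 0, 0], [0, 0, 0]], "dr": [[0, 0, 0], [0, 0, 0], [0, 0, 0], [0, 0, 0], [0, 0, 0]], "grip": [10, 10, 10, 10, 10]}}

```text
clock: 10.28
position: [503.0, -158.1, 76.2]
ee_rot: [0.989, -0.151, 0.001, 0.0]
contact_force: [-2.4, -0.3, 7.0]
gripper_width: 24.0
```

{"api": "send_rows", "payload": {"translation": [[0, 0, 0], [0, 0, 0], [0, 0, 0], [0, 0, 0], [0, 0, -5]], "dr": [[0, 0, 0], [0, 0, 0], [0, 0, 0], [0, 0, 0], [0, 0, 0]], "grip": [35, 60, 85, 85, 85]}}

```text
clock: 10.9
position: [502.3, -157.6, 79.5]
ee_rot: [0.989, -0.151, -0.001, 0.0]
contact_force: [-0.4, -1.0, -0.3]
gripper_width: 85.1
```

{"api": "send_rows", "payload": {"translation": [[0, 0, -15], [0, 0, -25], [0, 0, -30], [0, 0, -30], [0, 0, -20]], "dr": [[0, 0, 0], [0, 0, 0], [0, 0, 0], [0, 0, 0], [0, 0, 0]], "grip": [85, 85, 85, 85, 85]}}

```text
clock: 11.52
position: [503.2, -157.8, 202.8]
ee_rot: [0.989, -0.151, 0.002, -0.0]
contact_force: [1.2, 1.0, 0.4]
gripper_width: 85.0
```

Run:
```python
from h import *
s=arm.read_state();print(s['clock'],s['position'],s['contact_force'],s['gripper_width'],s['joints'].round(2))
save('side','side7.png');cd=arm.camera_info('side')
print(arm.place_of('cover','side')[:5])
print(arm.place_of('collar','side')[:3],arm.place_of('collar_top','side')[:3],arm.place_of('port','side')[:3])
s=arm.read_state();print(plan(470,128,190).round(1),plan(531,127.6,200).round(1))
im=cv2.imread('pics/side7.png');cv2.imwrite('pics/side7c.png',cv2.resize(im[120:280,260:420],None,fx=3.7,fy=3.7))
```

```text
11.525 [ 503.2271778  -157.77498023  202.77511812] [1.18844227 0.99406451 0.35323742] 84.9533267149116 [ 0.    0.24 -0.28  0.   -1.05  1.26]
[{'xyz': [643.1, -19.4, -2.1], 'confidence': 0.94}, {'xyz': [502.5, -157.3, 2.1], 'confidence': 0.93}, {'xyz': [382.9, 86.7, 1.2], 'confidence': 0.9}, {'xyz': [526.7, 275.2, -0.3], 'confidence': 0.86}, {'xyz': [529.5, 133.5, 36.2], 'confidence': 0.74}]
[{'xyz': [525.3, 129.9, 46.7], 'confidence': 0.9}] [{'xyz': [528.6, 134.3, 87.8], 'confidence': 0.89}] [{'xyz': [527.4, 128.8, -1.5], 'confidence': 0.96}, {'xyz': [741.4, -245.2, 0.7], 'confidence': 0.22}]
[-115.8 -263.     9.6] [ -57.5 -280.8   -0.5]
```

View pics/side7c.png

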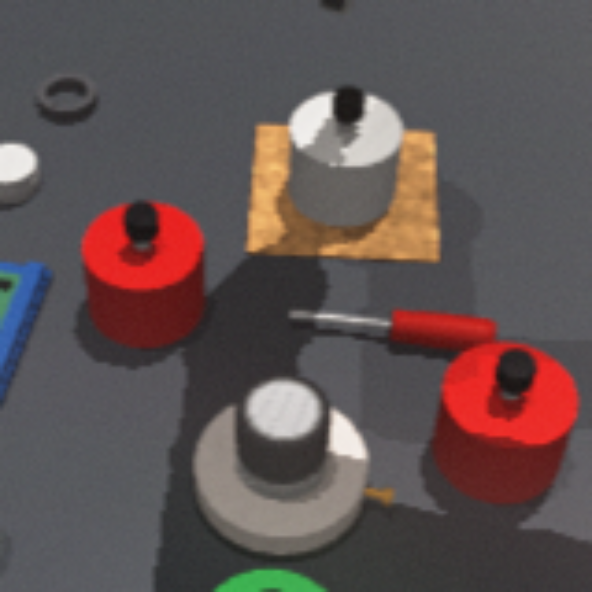

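{"api": "send_rows", "payload": {"translation": [[-8, -40, 0], [-10, -48, 0], [-10, -48, 0], [-10, -48, 0], [-10, -48, 0]], "dr": [[0, 0, 0], [0, 0, 0], [0, 0, 0], [0, 0, 0], [0, 0, 0]], "grip": [85, 85, 85, 85, 85]}}

```text
clock: 12.4
position: [525.3, 79.4, 198.6]
ee_rot: [0.989, -0.151, -0.001, 0.001]
contact_force: [0.8, -0.9, -0.5]
gripper_width: 85.2
```

{"api": "send_rows", "payload": {"translation": [[-7, -36, 0], [-2.5, -13, 0], [0, 0, 20], [0, 0, 0], [0, 0, 0]], "dr": [[0, 0, 0], [0, 0, 0], [0, 0, 0], [0, 0, 0], [0, 0, 0]], "grip": [85, 85, 85, 85, 85]}}

```text
clock: 13.02
position: [531.7, 127.1, 180.0]
ee_rot: [0.989, -0.151, -0.0, 0.0]
contact_force: [-0.1, 0.0, 0.2]
gripper_width: 85.0
```

Run:
```python
from h import *
s=arm.read_state();print(s['clock'],s['position'],s['joints'].round(2))
ci=arm.camera_info('wrist');save('wrist','wrist8.png')
print(arm.place_of('collar_top','wrist')[:3],arm.place_of('port','wrist')[:2])
a=np.linspace(0,2*np.pi,24,endpoint=False)
im=cv2.imread('pics/wrist8.png')
for z,r,col in((87,30,(0,0,255)),(30,58,(0,255,0))):
    for p in proj(ci,np.stack([531+r*np.cos(a),127.6+r*np.sin(a),0*a+z],1)):cv2.circle(im,tuple(int(x) for x in p.round()),1,col,-1)
cv2.imwrite('pics/wrist8o.png',im)
```

```text
13.025 [531.65932625 127.05687882 179.9815558 ] [ 0.53  0.3  -0.26  0.   -1.01  0.74]
[{'xyz': [530.8, 129.2, 87.9], 'confidence': 0.96}] []
```

View pics/wrist8o.png

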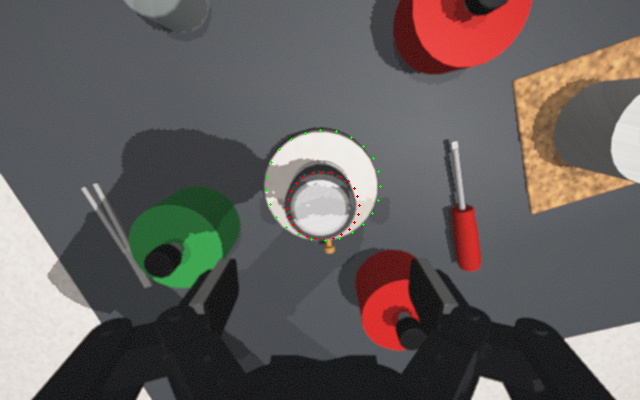

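```bash
cat >> h.py <<'E'
from scipy.optimize import least_squares
def fitcirc(c,pts,z):
    P=np.array([at_z(c,*p,z)[:2] for p in pts])
    f=lambda q:np.hypot(P[:,0]-q[0],P[:,1]-q[1])-q[2]
    r=least_squares(f,[*P.mean(0),30],loss='soft_l1');return r.x,np.abs(r.fun).mean()
E
python3 - <<'E'
from h import *
ci=arm.camera_info('wrist')
im=cv2.imread('pics/wrist8.png')
cv2.imwrite('pics/w8c.png',cv2.resize(im[115:265,250:400],None,fx=4,fy=4,interpolation=cv2.INTER_CUBIC))
E
```

```text
(no output)
```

View pics/w8c.png

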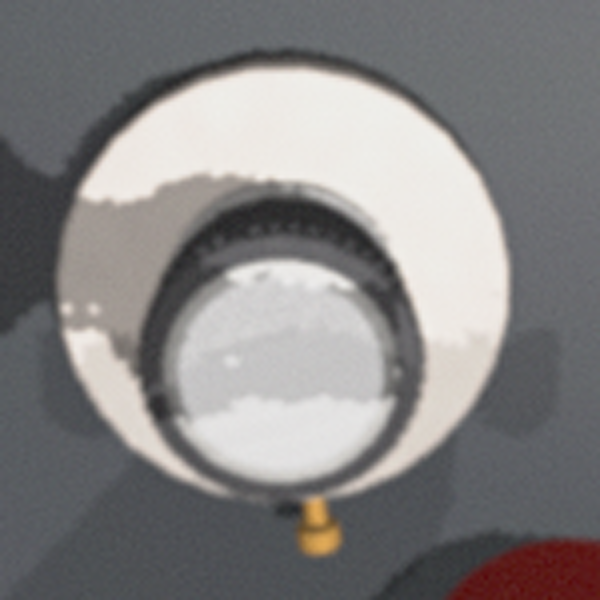

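Run:
```python
from h import *
ci=arm.camera_info('wrist')
o=np.array([250,115])
f=lambda L:[np.array(p)/4+o-0.375 for p in L]
print(fitcirc(ci,f([(145,350),(425,350),(160,420),(410,420),(230,490),(340,490),(285,500)]),87))
print(fitcirc(ci,f([(57,285),(510,285),(283,65),(120,128),(440,122),(85,390),(490,380)]),30))
print(at_z(ci,321.2,205,87),arm.read_state()['position'])
# ring around
```

```text
(array([530.75770025, 129.99123608,  29.35537542]), np.float64(0.351572460294632))
(array([531.39590942, 130.54657903,  58.02449845]), np.float64(0.2824642285492587))
[532.98834806 128.98908559  87.        ] [531.87271528 127.37914024 180.51536278]
```

Run:
```python
from h import *
print(plan(531.2,130.2,52.5).round(2))
```

```text
[ -1.6   -2.39 128.02]
```

{"api": "send_rows", "payload": {"translation": [[-1.4, -2.6, 20], [0, 0, 30], [0, 0, 30], [0, 0, 15], [0, 0, 5]], "dr": [[0, 0, 0], [0, 0, 0], [0, 0, 0], [0, 0, 0], [0, 0, 0]], "grip": [85, 85, 85, 85, 85]}}

```text
clock: 13.8
position: [531.1, 130.5, 79.5]
ee_rot: [0.989, -0.151, -0.0, 0.0]
contact_force: [1.0, 0.5, 0.4]
gripper_width: 84.9
```

Run:
```python
from h import *
print(arm.read_state()['position'],plan(531.2,130.2,52.5).round(2))
save('wrist','wrist9.png');save('side','side9.png')
```

```text
[531.09592957 130.4500514   79.52691254] [ 0.18  0.19 27.03]
```

View pics/wrist9.png

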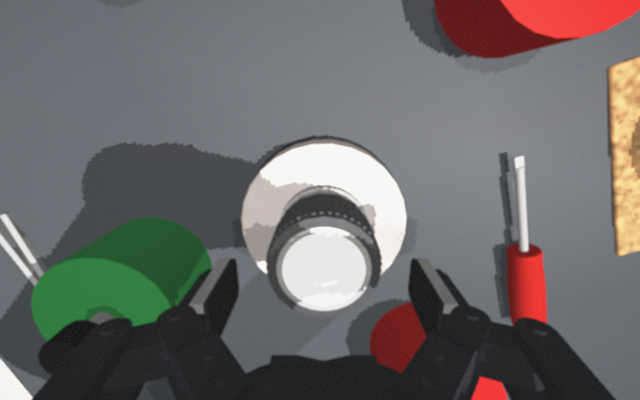

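{"api": "send_rows", "payload": {"translation": [[0, 0, 12], [0, 0, 10], [0, 0, 5], [0, 0, 0], [0, 0, 0]], "dr": [[0, 0, 0], [0, 0, 0], [0, 0, 0], [0, 0, 0], [0, 0, 0]], "grip": [85, 85, 85, 85, 75]}}

```text
clock: 14.52
position: [531.2, 130.7, 53.0]
ee_rot: [0.989, -0.151, 0.0, -0.0]
contact_force: [0.3, 0.0, 0.7]
gripper_width: 75.1
```

{"api": "send_rows", "payload": {"translation": [[0, 0, 0], [0, 0, 0], [0, 0, 0], [0, 0, 0], [0, 0, 0]], "dr": [[0, 0, 0], [0, 0, 0], [0, 0, 0], [0, 0, 0], [0, 0, 0]], "grip": [65, 55, 45, 40, 40]}}

```text
clock: 15.15
position: [531.1, 130.6, 53.0]
ee_rot: [0.989, -0.151, 0.0, -0.0]
contact_force: [-1.3, -1.3, 3.1]
gripper_width: 58.5
```

Run:
```python
from h import *
s=arm.read_state();print(s['clock'],s['position'],s['contact_force'],s['wrist_torque'],s['gripper_width'])
save('wrist','wrist10.png');save('side','side10.png')
im=cv2.imread('pics/side10.png');cv2.imwrite('pics/side10c.png',cv2.resize(im[170:290,270:430],None,fx=4,fy=4))
```

```text
15.15 [531.13941938 130.62629153  53.04931492] [-1.28670988 -1.33256602  3.14155465] [-0.15703263  0.20636972  0.05438325] 58.48743416600868
```

View pics/wrist10.png

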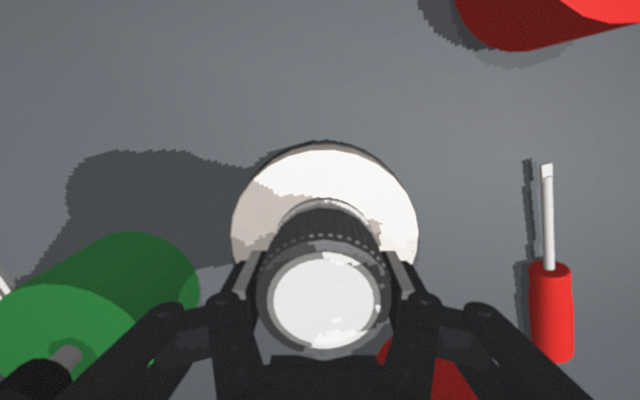

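View pics/side10c.png

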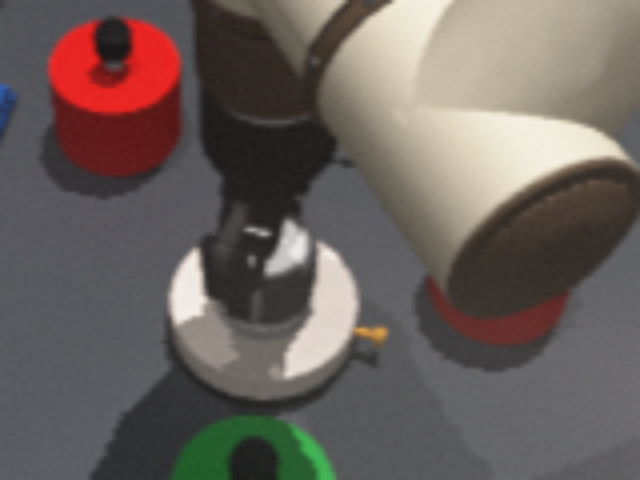

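{"api": "send_rows", "payload": {"translation": [[0, 0, 1], [0, 0, 1], [0, 0, 1], [0, 0, 0.5], [0, 0, 0]], "dr": [[0, 0, 0], [0, 0, 0], [0, 0, 0], [0, 0, 0], [0, 0, 0]], "grip": [40, 40, 40, 40, 40]}}

```text
clock: 15.88
position: [531.2, 130.6, 50.9]
ee_rot: [0.989, -0.15, 0.0, 0.0]
contact_force: [-3.4, -0.7, 12.9]
gripper_width: 58.4
```

Run:
```python
from h import *
s=arm.read_state();print(s['clock'],s['position'],s['contact_force'],s['wrist_torque'],s['gripper_width'],s['joints'][5])
```

```text
15.875 [531.21694619 130.63980403  50.93156265] [-3.42248982 -0.70710848 12.85597089] [-0.31847749  1.13031664 -0.03690363] 58.371448859153276 0.7300979173465658
```

{"api": "send_rows", "payload": {"translation": [[0, 0, 0], [0, 0, 0], [0, 0, 0], [0, 0, 0], [0, 0, 0]], "dr": [[0, 0, 2.8], [0, 0, 2.8], [0, 0, 2.8], [0, 0, 2.8], [0, 0, 2.8]], "grip": [40, 40, 40, 40, 40]}}

```text
clock: 16.5
position: [533.4, 130.7, 51.2]
ee_rot: [0.963, -0.27, 0.002, -0.001]
contact_force: [2.1, -3.0, 10.2]
gripper_width: 58.3
```

```bash
cat > st.py <<'E'
from h import *
s=arm.read_state();m=R.from_quat(s['ee_rot']).as_matrix()
print(s['clock'],s['position'].round(2),s['contact_force'].round(1),s['wrist_torque'].round(2),round(s['gripper_width'],1),'j6',s['joints'][5].round(3),'yaw',np.degrees(np.arctan2(m[1,0],m[0,0])).round(1))
E
python3 st.py
```

```text
16.5 [533.35 130.66  51.24] [ 2.1 -3.  10.2] [-1.18 -0.36  0.14] 58.3 j6 0.485 yaw -31.3
```

{"api": "send_rows", "payload": {"translation": [[0, 0, 0], [0, 0, 0], [0, 0, 0], [0, 0, 0], [0, 0, 0]], "dr": [[0, 0, 0.5], [0, 0, 0], [0, 0, 0], [0, 0, 0], [0, 0, 0]], "grip": [40, 40, 40, 40, 40]}}

```text
clock: 17.12
position: [533.3, 130.7, 51.2]
ee_rot: [0.962, -0.273, 0.002, -0.001]
contact_force: [1.5, -2.9, 10.3]
gripper_width: 58.4
```

```bash
python3 st.py
```

```text
17.125 [533.26 130.74  51.18] [ 1.5 -2.9 10.3] [-1.07 -0.3   0.03] 58.4 j6 0.477 yaw -31.7
```

{"api": "send_rows", "payload": {"translation": [[0, 0, 0], [0, 0, 0], [0, 0, 0], [0, 0, 0], [0, 0, 0]], "dr": [[0, 0, 1.5], [0, 0, 1.5], [0, 0, 1.5], [0, 0, 1.5], [0, 0, 0]], "grip": [40, 40, 40, 40, 40]}}

```text
clock: 17.75
position: [532.5, 131.0, 50.1]
ee_rot: [0.946, -0.324, 0.001, -0.001]
contact_force: [2.6, -0.8, 5.6]
gripper_width: 58.3
```

```bash
python3 st.py
```

```text
17.75 [532.48 131.04  50.06] [ 2.6 -0.8  5.6] [-0.37 -0.54 -0.02] 58.3 j6 0.373 yaw -37.8
```

{"api": "send_rows", "payload": {"translation": [[0, 0, 0.5], [0, 0, 0.5], [0, 0, 0.5], [0, 0, 0.5], [0, 0, 0]], "dr": [[0, 0, 0.5], [0, 0, 0.5], [0, 0, 0.5], [0, 0, 0.5], [0, 0, 0]], "grip": [40, 40, 40, 40, 40]}}

```text
clock: 18.38
position: [531.9, 131.1, 47.7]
ee_rot: [0.94, -0.341, 0.001, -0.001]
contact_force: [0.9, -0.4, 5.1]
gripper_width: 58.5
```

```bash
python3 st.py
```

```text
18.375 [531.86 131.07  47.67] [ 0.9 -0.4  5.1] [-0.1  -0.48  0.03] 58.5 j6 0.338 yaw -39.8
```

{"api": "send_rows", "payload": {"translation": [[0, 0, 1.2], [0, 0, 1.2], [0, 0, 1.2], [0, 0, 1.2], [0, 0, 1]], "dr": [[0, 0, 0.5], [0, 0, 0.5], [0, 0, 0], [0, 0, 0], [0, 0, 0]], "grip": [40, 40, 40, 40, 40]}}

```text
clock: 19.0
position: [531.7, 131.0, 42.6]
ee_rot: [0.937, -0.349, 0.001, -0.0]
contact_force: [-0.8, 0.7, 14.8]
gripper_width: 58.5
```

```bash
python3 st.py
```

```text
19.0 [531.72 131.03  42.57] [-0.8  0.7 14.8] [-0.05  0.56  0.03] 58.5 j6 0.32 yaw -40.8
```

{"api": "send_rows", "payload": {"translation": [[0, 0, 0.8], [0, 0, 0.8], [0, 0, 0.4], [0, 0, 0], [0, 0, 0]], "dr": [[0, 0, 0], [0, 0, 0], [0, 0, 0], [0, 0, 0], [0, 0, 0]], "grip": [40, 40, 40, 40, 40]}}

```text
clock: 19.62
position: [531.7, 131.1, 42.5]
ee_rot: [0.937, -0.348, 0.001, -0.001]
contact_force: [-3.8, 0.4, 22.7]
gripper_width: 58.1
```

```bash
python3 st.py
python3 - <<'E'
from h import *
ci=arm.camera_info('wrist');im=save('wrist','wrist12.png');save('side','side12.png');save('scene','scene12.png')
cv2.imwrite('pics/w12c.png',cv2.resize(cv2.imread('pics/wrist12.png')[130:360,200:460],None,fx=2.5,fy=2.5))
print(arm.place_of('collar_top','wrist')[:2],arm.place_of('cover','side')[:5],arm.place_of('cover','scene')[:5])
E
```

```text
19.625 [531.75 131.06  42.54] [-3.8  0.4 22.7] [-0.21  1.39 -0.04] 58.1 j6 0.32 yaw -40.8
[{'xyz': [531.7, 132.9, 76.1], 'confidence': 0.83}] [{'xyz': [646.5, -18.7, -1.6], 'confidence': 0.88}, {'xyz': [529.2, 275.5, -1.9], 'confidence': 0.7}, {'xyz': [385.2, 88.8, 1.1], 'confidence': 0.45}] [{'xyz': [642.3, -22.6, 1.7], 'confidence': 0.96}, {'xyz': [381.2, 88.8, 2.7], 'confidence': 0.87}, {'xyz': [502.4, -160.3, 4.0], 'confidence': 0.6}, {'xyz': [525.1, 273.8, 1.1], 'confidence': 0.58}]
```

View pics/w12c.png

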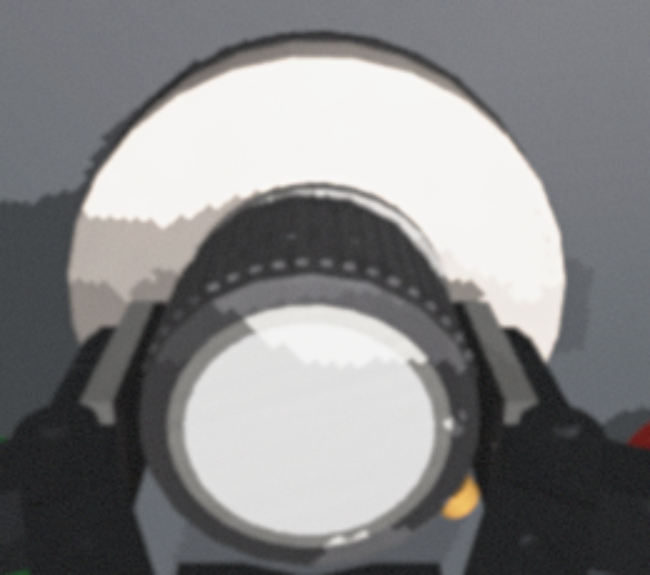

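View pics/side12.png

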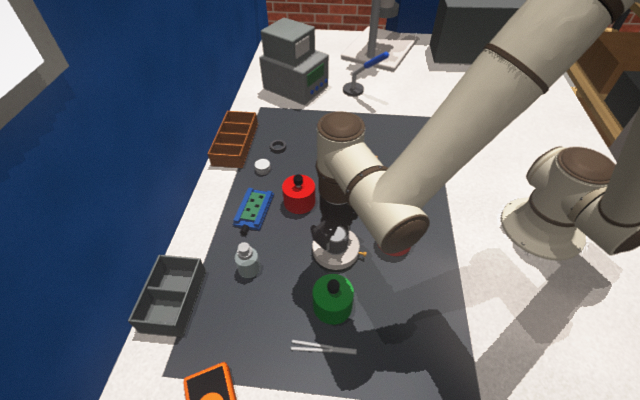

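View pics/scene12.png

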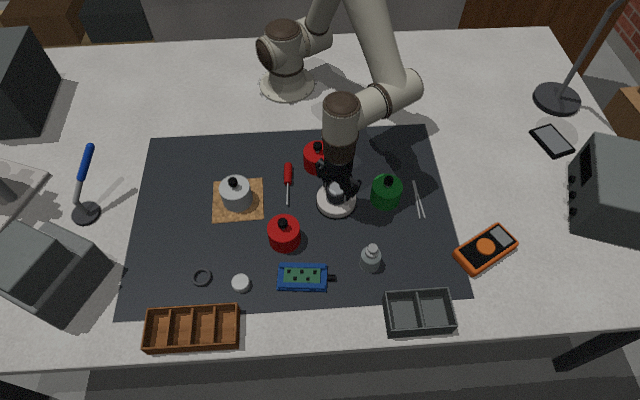

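```bash
python3 - <<'E'
from h import *
for f in('wrist10','wrist12'):
    g=cv2.cvtColor(cv2.imread(f'pics/{f}.png'),cv2.COLOR_BGR2GRAY)
    m=np.zeros_like(g);m[240:360,255:400]=(g[240:360,255:400]>165)
    cn=max(cv2.findContours(m,0,1)[0],key=cv2.contourArea);print(f,cv2.fitEllipse(cv2.convexHull(cn)))
    cv2.imwrite(f'pics/{f}_z.png',cv2.resize(cv2.imread(f'pics/{f}.png')[190:370,230:430],None,fx=4,fy=3.3,interpolation=cv2.INTER_CUBIC))
c=arm.camera_info('wrist');print(proj(c,[[531.7,131,76],[531.7,131,77],[531.7,131,75.5]]))
E
python3 st.py
```

```text
wrist10 ((325.0235900878906, 300.36181640625), (96.82664489746094, 101.49776458740234), 84.62731170654297)
wrist12 ((324.28924560546875, 297.5035705566406), (92.82630157470703, 102.41119384765625), 79.87175750732422)
[[324.38537068 300.71768097]
 [324.39022505 302.17790293]
 [324.38297043 299.9956168 ]]
19.925 [531.77 131.07  42.56] [-4.1 -0.1 21.8] [-0.19  1.34 -0.09] 58.8 j6 0.32 yaw -40.8
```

View pics/wrist10_z.png

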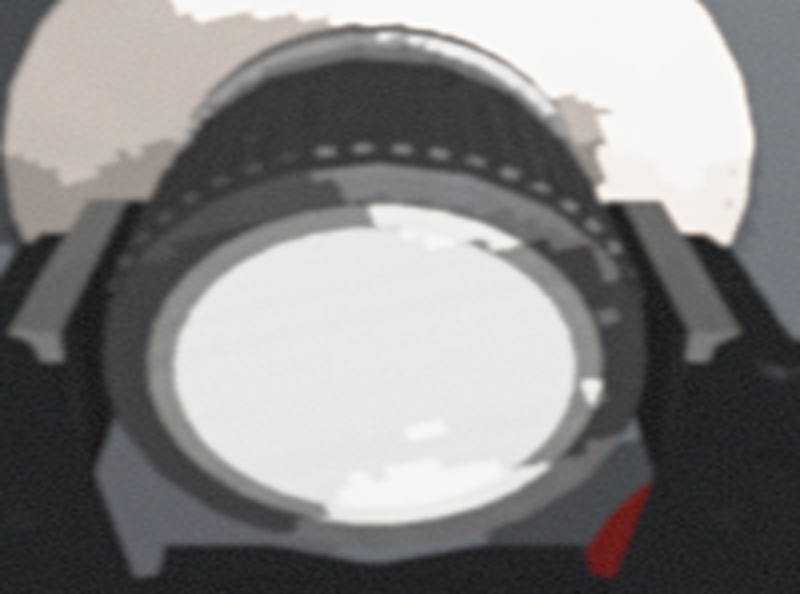

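View pics/wrist12_z.png

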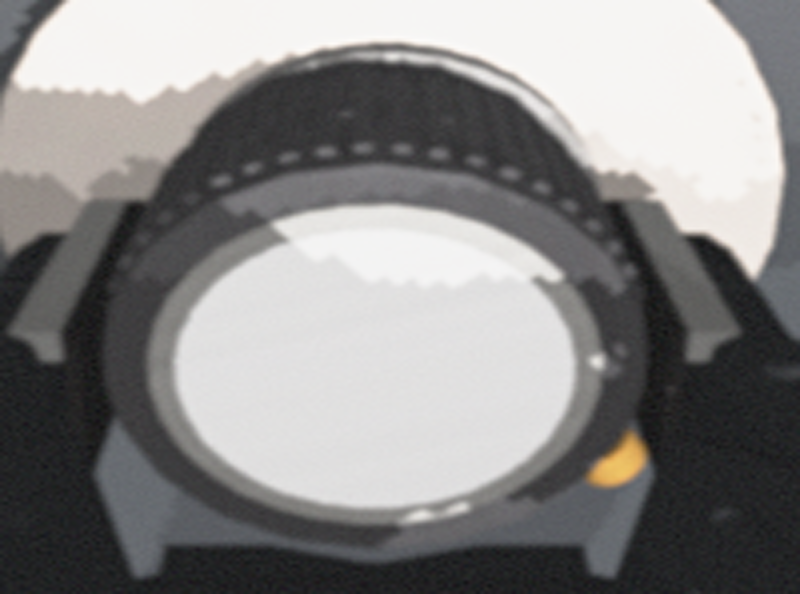

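```bash
python3 - <<'E'
from h import *
print(arm.job_done())
E
python3 st.py
```

```text
the job is handed in; nothing more can be done
None
the job is handed in; nothing more can be done
```

I finished the job and handed it in at about 20 s, with the collar still gripped and pushed home. No verdict is reported.

- **Cover:** I lifted the aluminium dust cover by its knob and stood it upright near the centre of the cork pad. The last scene picture shows it standing there, and the network put it at (502, −160), with the pad centre at about (502, −158). In the last side picture the arm hid the pad, so that view could not confirm it.
- **Collar:** I gripped it and pressed it onto the pin, where it stopped after about 2 mm with 13 N. Turning it clockwise about 20° (0.36 rad) made it drop, and I then pushed it down with about 3° more turn.
- **Last checks:**
  - The tool stopped hard at z = 42.5. Raising the push from 15 N to 22.7 N moved it only 0.03 mm.
  - The collar's top was found at z = 76.1, against 76 expected when fully home.
  - The wrist pictures show no slip in the grip.
- **Disagreement:** From gripping to the stop, the tool went down 10.5 mm rather than 11 mm. I put the difference down to the fingers pulling the collar down about 0.5 mm as they closed. The 3 N upward force at that moment fits this, but I did not measure it directly.
- **Other things on the bench:** They look unmoved in the last scene picture.

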